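# Inspect the contacts of a kettle's power base

## Task

The contact strip of this kettle's power base needs inspecting. Lift the kettle off the base by its hoop handle and stand it upright in the middle of the cork mat without dropping it; then pick the hand magnifier off its wooden stand by the handle, carry it high over whatever stands in between and finish still holding it, motionless and level, about 3 cm above the contact strip, the lens centred over the strip with its long side along the strip, touching nothing. Leave everything else where it is.

Things in the scene. Friction and masses are not known exactly. Their poses are not given: they have to be found in the camera images.
- kettle_handle (a point): Steel kettle with a black hoop handle over the top, standing on the power base. This point is the centre of the handle's straight level bar (92 mm along this frame's x, 22 mm across y, 20 mm high), 210 mm above the kettle's underside; 40 mm is free under the bar. The bar can be pinched across y from above. The kettle's centre of mass lies under this point; mass 0.5 to 0.8 kg. z is up.
- kettle_center (a point): Point on the kettle's upright axis, 80 mm above its underside. The body is round: 140 mm widest, foot 128 mm across and hollow, so that it covers the base's contact strip (lift straight up by at least 15 mm before moving sideways); a short spout points to +x.
- mat_top (a point): Centre of the top face of the fixed cork mat, square, 190 by 190 mm along x and y, 4 mm thick, lying on the bench to one side of the base (left or right).
- contact_strip (a point): Centre of the top face of the raised black contact strip in the middle of the kettle's fixed power base; hidden under the kettle at first. The strip is 62 mm long along this frame's y, 24 mm wide along x, and stands 12 mm above the round grey plate (160 mm across, 22 mm high, on the bench), so this point is 34 mm above the bench.
- magnifier_lens (a point): Hand magnifier with a rectangular white frame and clear lens, lying level on a wooden stand. This point is the centre of the lens, half-way through its thickness. The frame is 110 mm long along this frame's y, 66 mm wide along x and 14 mm thick in z (z up); the lens window is 94 by 50 mm. The handle leaves the middle of the long side towards -x. Mass 0.12 kg.
- magnifier_handle (a point): Centre of the magnifier's grey handle, where to grip it, 85 mm from the lens centre along -x, at the same height. Axes as the lens. The handle is 105 mm long along x, 24 mm wide along y and 14 mm thick. At the start it lies with its underside 45 mm above the bench; the stand's 10 mm base plate is all that lies below it here, and the stand's two supports are 50 mm and more away towards the lens and 30 mm and more away towards the handle's end.
- rack_center (a point): Bystander, loose: centre (half-way up) of a wooden rack of stubby screwdriver handles, 140 by 46 mm (x, y), 74 mm high, standing close beside the base, left or right.
- bin_center (a point): Bystander, loose: centre (half-way up) of a blue open parts bin, 140 by 50 mm (x, y), 70 mm high, standing close beside the base on its other side.
- globe_center (a point): Bystander, loose: centre of a white lamp globe, 90 mm across and 90 mm high, at the far side of the bench.
- screwdriver_grip (a point): Bystander, loose: handle of a screwdriver lying at the far side of the bench.
There are look-alikes about, which are no part of the job. Of the things that look like the part that bears kettle_handle, the largest one is meant.

How it is judged:
By the outcome, as a careful person would: the job done as asked, in the order asked, and still so for the second after the job is handed in, while the arm keeps its last pose, push and grip.
It also fails if it takes over 59 s, if anything falls off the work surface, if the arm or the gripper's body presses on something with over 40 N, if the wrist force passes 120 N, or if a joint passes its speed limit or range.

## Robot

A 7-joint arm with a two-finger parallel gripper is mounted at the origin on the work surface. World frame = base frame: x ahead of the robot, y to its left, z up, the work surface at z = 0. Lengths are in mm, angles in rad, forces in N, time in s.
With the tool pointing down it reaches from about 400 to 875 mm from the base axis. Payload 4.4 kg.
Tool frame: the origin (TCP) lies at the very end of the fingers, on their centre line; the grasp point (between the pads) lies 19 mm behind it; z points along the fingers, y is the line along which they close (so a half turn about z gives the same grasp; the last joint's range is limited). The gripper opens to 85 mm and grips with 20 to 120 N. Pads are 22 mm wide; open, the fingers measure 114 mm over their backs; the gripper's body (76 mm by 85 mm) begins 54 mm behind the grasp point. The pads swing forward as they close: fully open they stand 13 mm farther back than shut.
Start: joints at [-1.321, 0.628, 0.038, 1.517, -0.027, 0.996, -0.02], TCP at [201.851, 617.879, 231.313] pointing down, gripper open.
Joint ranges: [-3.06, 3.06], [-0.37, 2.12], [-1.25, 1.32], [0.18, 2.47], [-1.1, 4.24], [0.23, 1.98], [-2.94, 2.94]. Speed limits (rad/s): [2.57, 2.57, 3.14, 3.14, 3.14, 3.14, 3.14].

## Interface

Orientations are given as [roll, pitch, yaw] about the fixed x, y, z axes, in that order (R = Rz(yaw) Ry(pitch) Rx(roll)).
In Python, from cell import ctrl gives the robot as it stands.
- The arm moves only by the tool jog_arm, never from a script. Its argument "plan" is a list of rows, each an object of numbers: "tx", "ty", "tz": the shift along the tool's x, y, z as a fraction of full scale; "wx", "wy", "wz": the turn, a rotation vector about the tool's x, y, z as a fraction of full scale; "claw": the closure, from 0 (fully open) to 1 (shut). In form: [{"tx": .., "ty": .., "tz": .., "wx": .., "wy": .., "wz": .., "claw": ..}, ...]. A call has 1 to 12 rows; each row is the pose to reach, as a shift and turn from the pose commanded when the call began, along the tool's axes at that moment; what a row does not reach only later rows make up. Full scale, the value 1, is 300 mm for a shift and 90 degrees for a turn. A row lasts 1/10 s, in which the tool goes at most 50 mm and 8.59 degrees, less where a joint would pass 70% of its speed; a pose out of reach is approached as far as the arm can. A call with a number of a shift or a turn outside -1 to 1 is refused whole. A call with a gripper value outside its range is refused whole. The fingers move at their own pace and stop on an object; the grip force is fixed at half the most. Time passes only in rows, so rows that repeat a pose let the fingers close. It gives the time, the measured TCP pose, the force, the opening and the grip force at its end, in the units of the state.
- ctrl.read_state(): the state, without advancing time (a new reading comes with each control period).
- ctrl.get_image(name): name is "scene" or "top"; returns a dict with "img" (400x640x3 uint8, red, green, blue), "depth" (400x640 float32, mm along the optical axis (not along the pixel's ray), 0 where there is no reading), "fx", "fy", "cx", "cy" (pixels), "position" and "orientation" of the camera in the world. Camera axes: x right, y down, z forward; pixel columns grow to the right and rows downward; lengths in mm; the calibration is good to about 2 mm. A picture is of the moment at which its call begins.
- ctrl.finish_job(): hands the job in; it is judged then, once.
Trained networks look in a picture, given as the dict that the camera call returned (one of the last four; its "shot" number tells which), for a name from the list of things; names that differ only in an ending like _2 or _b are one class to them, and where a whole thing is asked for, a point or a joint stands for the part that bears it (a point fixed in the world has none). Each returns a list of dicts, best first, with "score" (0 to 1); they miss things now and then, are a little off and sometimes report something else, mostly with a low value. They report only what shows in the picture. A call takes as long as a camera call. They do not tell look-alikes from the thing itself.
- ctrl.trace(picture, thing): "pixels" (400x640 bool, what is visible of it) and "extent" ([centre column, centre row, width, height] in pixels, round what is visible of it).
The state is a dict: "clock": time; "qpos": joint angles; "qd": joint speeds; "tau": joint torques, N m; "eef_pos": TCP position; "tool_rot": TCP orientation; "force": force on the tool from outside, world axes, zero at the start; "torque": the same for the moment, N m; "width": finger opening in mm; "gripper_force": force on a finger pad.
Only numpy, scipy, OpenCV 4.12 (cv2) and the standard library are available. Lean on these libraries where they do the work, as an engineer would, in place of code of your own. Each camera call takes 0.05 s, during which the arm holds its last target. There are 200 camera calls.

## Working session

There is one attempt and no reset: what is moved stays moved. The work goes in short steps, Python scripts to look and compute and a tool call to move; the robot and the scene stay as the last step left them, time stands still between calls to the robot, and variables do not carry over. Pictures are saved under pics/ and viewed, at most 11 in all, crops included, and the job is handed in when it is done.

Besides the shell and the picture viewer there is one more tool, called after "Request:" as a command line: name --argument value ..., lists and objects as JSON in quotes. jog_arm: Moves the arm, as the interface text tells. Shift numbers are shares of 300 mm and turn numbers shares of 90 degrees, none past 1 either way. Its arguments: {"type":"object","properties":{"plan":{"type":"array"}},"required":["plan"]}

```bash
ls; mkdir -p pics; cat > h.py <<'E'
import numpy as np, cv2
from scipy.spatial.transform import Rotation as R
from cell import ctrl
def pts(p):
    d=p["depth"]; v,u=np.mgrid[0:400,0:640]
    c=np.stack([(u-p["cx"])/p["fx"]*d,(v-p["cy"])/p["fy"]*d,d],-1)
    o=np.array(p["orientation"],float)
    M=R.from_euler('xyz',o).as_matrix() if o.size==3 else (o if o.size==9 else R.from_quat(o).as_matrix())
    return c@M.reshape(3,3).T+np.array(p["position"])
def save(p,n): cv2.imwrite(f"pics/{n}.png",p["img"][:,:,::-1])
E
python3 - <<'E'
from h import *
s=ctrl.read_state(); print({k:np.round(v,3) for k,v in s.items()})
for n in ["scene","top"]:
    p=ctrl.get_image(n); save(p,n+"0"); print(n,p["position"],p["orientation"],p["fx"],p["cx"],p["cy"])
    P=pts(p)
    for t in ["kettle_handle","kettle_center","mat_top","contact_strip","magnifier_lens","magnifier_handle","rack_center","bin_center","globe_center","screwdriver_grip"]:
        for r in ctrl.trace(p,t)[:3]:
            m=r["pixels"]&(p["depth"]>0)
            if m.sum()<5: continue
            q=P[m]; print(t,round(r["score"],2),np.round(r["extent"]),m.sum(),"med",np.round(np.median(q,0)),"lo",np.round(np.percentile(q,2,axis=0)),"hi",np.round(np.percentile(q,98,axis=0)))
E
```

```text
pics
{'clock': np.float64(0.0), 'qpos': array([-1.321,  0.629,  0.038,  1.518, -0.027,  0.996, -0.02 ]), 'qd': array([ 0.   ,  0.   ,  0.001,  0.001,  0.002, -0.001,  0.002]), 'tau': array([ 0.0000e+00, -5.6340e+01,  1.2270e+00, -1.9344e+01,  1.1000e-02,
        1.0000e-02,  0.0000e+00]), 'eef_pos': array([201.627, 617.251, 230.377]), 'tool_rot': array([-3.14 ,  0.   ,  2.826]), 'force': array([-0.601, -0.75 , -0.189]), 'torque': array([0.01 , 0.009, 0.025]), 'gripper_force': np.float64(0.0), 'width': np.float64(85.405)}
scene [1149.82802217  298.7199049   855.31450128] [-2.34484356e+00  2.25532828e-03  2.02271313e+00] 420.6237386718737 323.72926103018955 205.1415781900039
kettle_handle 0.86 [302. 174.  42.  60.] 1719 med [ 368. -160.   96.] lo [ 311. -210.    8.] hi [ 394. -124.  164.]
kettle_handle 0.68 [334. 222.  56.  99.] 3845 med [562.  37. 151.] lo [486. -36.  31.] hi [591.  85. 242.]
kettle_handle 0.66 [460. 213.  52.  60.] 2203 med [321. 274.  96.] lo [233. 224.   1.] hi [345. 322. 164.]
kettle_center 0.79 [458. 214.  53.  58.] 2113 med [323. 272.  96.] lo [267. 225.   3.] h
[... 2290 characters left out ...]
 1334 med [556. 330.  56.] lo [449. 264.  49.] hi [607. 369.  63.]
magnifier_handle 0.84 [212. 213.  52.  68.] 1367 med [556. 330.  55.] lo [449. 263.  45.] hi [608. 371.  63.]
rack_center 0.67 [370. 207.  29.  58.] 1006 med [554. -99.  45.] lo [ 491. -137.   -1.] hi [623. -64.  75.]
bin_center 0.66 [279. 242.  35.  63.] 1212 med [462. 136.  35.] lo [393.  95.  -2.] hi [531. 175.  73.]
bin_center 0.5 [294. 131.  32.  32.] 832 med [759. 104.  76.] lo [728.  67.   0.] hi [805. 147.  90.]
globe_center 0.79 [294. 132.  34.  33.] 783 med [758. 104.  77.] lo [728.  67.  48.] hi [801. 144.  90.]
globe_center 0.6 [279. 241.  37.  57.] 1169 med [461. 136.  35.] lo [393.  95.  -1.] hi [530. 173.  73.]
```

View images.

View pics/scene0.png

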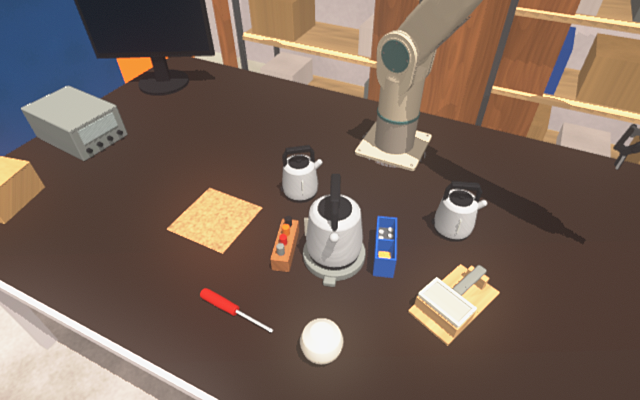

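View pics/top0.png

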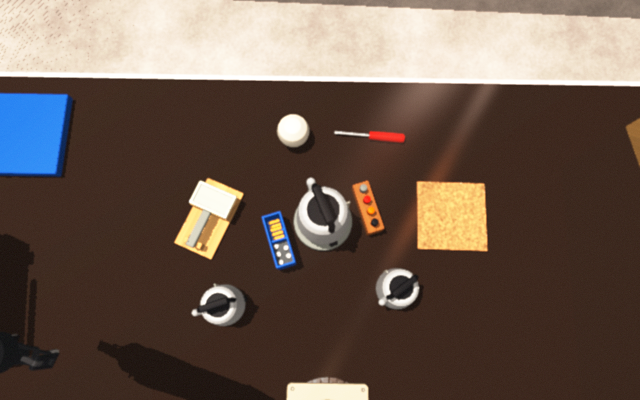

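The pictures show the big kettle at scene (334,222) / top (324,212) on its base. The two small kettles are look-alikes. The orange rack is on its right, the blue bin on its left, the mat at top (452,216), and the magnifier on its stand at top (210,217). Next I'll measure them.

```bash
cat >> h.py <<'E'
def rect(q):
    (c,s,a)=cv2.minAreaRect(q[:,:2].astype(np.float32)); b=cv2.boxPoints((c,s,a)); e=[b[1]-b[0],b[2]-b[1]]
    e=max(e,key=np.linalg.norm); return np.round(c,1),np.round(sorted(s)[::-1],1),round(np.degrees(np.arctan2(e[1],e[0]))%180,1)
def box(P,x0,x1,y0,y1,z0,z1):
    return P[(P[...,0]>x0)&(P[...,0]<x1)&(P[...,1]>y0)&(P[...,1]<y1)&(P[...,2]>z0)&(P[...,2]<z1)]
def trim(q,n=4,r=6):
    from scipy.spatial import cKDTree
    t=cKDTree(q[:,:2]); return q[[len(i)>n for i in t.query_ball_point(q[:,:2],r)]]
E
python3 - <<'E'
from h import *
for n in ["scene","top"]:
    p=ctrl.get_image(n);P=pts(p); rgb=p["img"].astype(int)
    dark=rgb.sum(-1)<200
    print(n)
    q=trim(box(P,440,620,-60,110,232,255)); print("bar",len(q),rect(q),np.median(q[:,2]))
    q=trim(box(P,440,620,-60,110,120,150)); print("body120-150",len(q),rect(q))
    q=box(P,400,700,-480,-200,2,9); m=(rgb[...,0]>150)
    Q=np.where((m)[...,None],P,np.nan); q=trim(box(Q,400,700,-480,-200,-3,10)); print("mat",rect(q),np.median(q[:,2]))
    q=trim(box(P,400,680,220,420,45,75)); print("magn all",rect(q),np.percentile(q[:,2],[5,50,95]))
    w=rgb.min(-1)>185; Q=np.where(w[...,None],P,np.nan); q=trim(box(Q,400,680,220,420,40,75));print("frame",len(q),rect(q) if len(q)>5 else 0,np.median(q[:,2]))
    g=(rgb.max(-1)-rgb.min(-1)<25)&(rgb.max(-1)<185); Q=np.where(g[...,None],P,np.nan); q=trim(box(Q,400,680,220,420,52,75));print("handle",len(q),rect(q) if len(q)>5 else 0,np.median(q[:,2]))
    q=trim(box(P,440,680,-160,-60,60,90)); print("rack",rect(q)); q=trim(box(P,380,560,85,190,50,90)); print("bin",rect(q))
    cv2.imwrite(f"pics/c_{n}.png",cv2.resize(p["img"][(190 if n=="scene" else 150):(350 if n=="scene" else 280),(260 if n=="scene" else 160):(520 if n=="scene" else 370),::-1],None,fx=3,fy=3))
E
```

```text
scene
bar 296 (array([525. ,  20.3]), array([93.5, 21.6]), np.float32(22.8)) 240.64056551589994
body120-150 486 (array([555.5,  25.6]), array([134.4,  61.2]), np.float32(108.0))
mat (array([ 544.1, -338.9]), array([195.8, 194.6]), np.float32(179.2)) 2.934446465217434
magn all (array([522. , 334.7]), array([174.2, 110.6]), np.float32(157.0)) [49.87134399 54.95531806 60.03276641]
frame 1359 (array([521.3, 334.3]), array([169.9, 110.9]), np.float32(157.7)) 54.393205837514984
handle 5 0 55.605910164584316
rack (array([ 559. , -101.4]), array([115.2,  18.8]), np.float32(18.2))
bin (array([469.8, 112.8]), array([143.5,  96.6]), np.float32(17.6))
top
bar 392 (array([520.4,  19.4]), array([97.7, 21.9]), np.float32(23.5)) 240.92314150486277
body120-150 168 (array([496.3,   8.7]), array([134.4,  73.5]), np.float32(106.5))
mat (array([ 546.2, -338. ]), array([194.7, 194.1]), np.float32(178.9)) 3.1822541572878436
magn all (array([520. , 334.5]), array([171.1, 110.9]), np.float32(157.7)) [48.65162891 55.73270626 61.53009949]
frame 1212 (array([522.3, 333.7]), array([168.6, 110.1]), np.float32(157.9)) 55.79459163700744
handle 22 (array([483.7, 340.5]), array([83.8,  3. ]), np.float32(158.1)) 57.75661625305395
rack (array([ 557.5, -102.2]), array([115.4,  20.2]), np.float32(17.4))
bin (array([462., 135.]), array([140.7,  50.3]), np.float32(18.3))
```

View pics/c_scene.png

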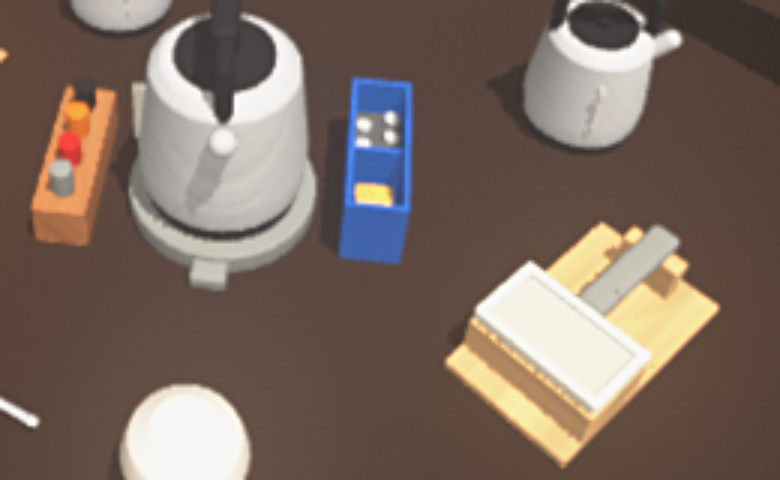

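View pics/c_top.png

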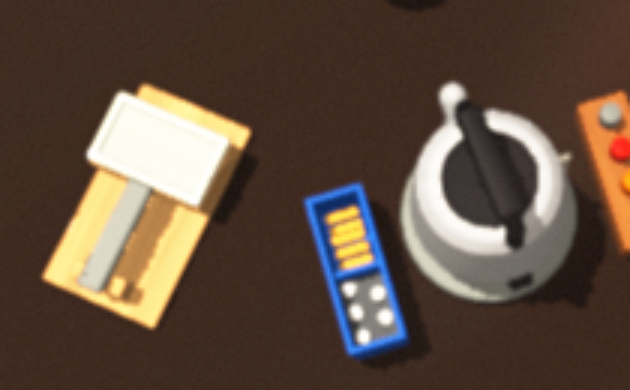

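Request:
jog_arm --plan '[{"tx": -0.82, "ty": -0.78, "tz": -0.27, "claw": 0}, {"tx": -0.82, "ty": -0.78, "tz": -0.27, "claw": 0}, {"tx": -0.82, "ty": -0.78, "tz": -0.27, "claw": 0}, {"tx": -0.82, "ty": -0.78, "tz": -0.27, "claw": 0}, {"tx": -0.82, "ty": -0.78, "tz": -0.27, "claw": 0}, {"tx": -0.82, "ty": -0.78, "tz": -0.27, "claw": 0}, {"tx": -0.82, "ty": -0.78, "tz": -0.27, "claw": 0}, {"tx": -0.82, "ty": -0.78, "tz": -0.27, "claw": 0}]'

```text
invalid input at $.plan[0]: expected keys tx, ty, tz, wx, wy, wz, claw
```

```bash
cat >> h.py <<'E'
def go(x,y,z,ang):
    "fractions to bring TCP to x,y,z, tool down, tool y at world angle ang (deg)"
    s=ctrl.read_state(); T=R.from_euler('xyz',s["tool_rot"]); d=T.inv().apply(np.array([x,y,z])-s["eef_pos"])/300
    a=np.radians(ang); yy=np.array([np.cos(a),np.sin(a),0]); zz=np.array([0,0,-1.]); G=R.from_matrix(np.c_[np.cross(yy,zz),yy,zz])
    w=(T.inv()*G).as_rotvec(degrees=True)/90
    ty=T.apply([0,1,0]); print("t",np.round(d,3),"w",np.round(w,3),"pos",np.round(s["eef_pos"],1),"yang",round(np.degrees(np.arctan2(ty[1],ty[0])),1),"F",np.round(s["force"],1),"W",round(float(s["width"]),1),"gf",round(float(s["gripper_force"]),1),"q",np.round(s["qpos"],2),"t",s["clock"])
E
python3 -c "
from h import *
go(523,20,300,113)"
```

```text
t [-1.637 -1.562 -0.229] w [ 0.    -0.    -0.457] pos [201.8 617.9 231.3] yang 71.9 F [-0.2 -0.1 -0.9] W 85.7 gf 0.0 q [-1.32  0.63  0.04  1.52 -0.03  1.   -0.02] t 1.2
```

Request:
jog_arm --plan '[{"tx": -0.82, "ty": -0.78, "tz": -0.27, "wx": 0, "wy": 0, "wz": 0, "claw": 0}, {"tx": -0.82, "ty": -0.78, "tz": -0.27, "wx": 0, "wy": 0, "wz": 0, "claw": 0}, {"tx": -0.82, "ty": -0.78, "tz": -0.27, "wx": 0, "wy": 0, "wz": 0, "claw": 0}, {"tx": -0.82, "ty": -0.78, "tz": -0.27, "wx": 0, "wy": 0, "wz": 0, "claw": 0}, {"tx": -0.82, "ty": -0.78, "tz": -0.27, "wx": 0, "wy": 0, "wz": 0, "claw": 0}, {"tx": -0.82, "ty": -0.78, "tz": -0.27, "wx": 0, "wy": 0, "wz": 0, "claw": 0}, {"tx": -0.82, "ty": -0.78, "tz": -0.27, "wx": 0, "wy": 0, "wz": 0, "claw": 0}, {"tx": -0.82, "ty": -0.78, "tz": -0.27, "wx": 0, "wy": 0, "wz": 0, "claw": 0}]'

```text
clock: 2.0
eef_pos: [367.6, 312.7, 314.2]
tool_rot: [3.141, 0.005, 2.814]
force: [0.5, 1.1, -0.3]
width: 85.4
gripper_force: 0.0
```

```bash
python3 -c "
from h import *
go(523,20,300,113)"
```

```text
t [-0.804 -0.757  0.051] w [-0.001  0.003 -0.464] pos [367.6 312.7 314.2] yang 71.2 F [ 0.5  1.1 -0.3] W 85.4 gf 0.0 q [-0.84  0.29  0.09  1.86 -0.03  0.99  0.51] t 2.0
```

Request:
jog_arm --plan '[{"tx": -0.82, "ty": -0.77, "tz": 0.05, "wx": 0, "wy": 0, "wz": -0.46, "claw": 0}, {"tx": -0.82, "ty": -0.77, "tz": 0.05, "wx": 0, "wy": 0, "wz": -0.46, "claw": 0}, {"tx": -0.82, "ty": -0.77, "tz": 0.05, "wx": 0, "wy": 0, "wz": -0.46, "claw": 0}, {"tx": -0.82, "ty": -0.77, "tz": 0.05, "wx": 0, "wy": 0, "wz": -0.46, "claw": 0}, {"tx": -0.82, "ty": -0.77, "tz": 0.05, "wx": 0, "wy": 0, "wz": -0.46, "claw": 0}, {"tx": -0.82, "ty": -0.77, "tz": 0.05, "wx": 0, "wy": 0, "wz": -0.46, "claw": 0}, {"tx": -0.82, "ty": -0.77, "tz": 0.05, "wx": 0, "wy": 0, "wz": -0.46, "claw": 0}, {"tx": -0.82, "ty": -0.77, "tz": 0.05, "wx": 0, "wy": 0, "wz": -0.46, "claw": 0}, {"tx": -0.82, "ty": -0.77, "tz": 0.05, "wx": 0, "wy": 0, "wz": -0.46, "claw": 0}, {"tx": -0.82, "ty": -0.77, "tz": 0.05, "wx": 0, "wy": 0, "wz": -0.46, "claw": 0}, {"tx": -0.82, "ty": -0.77, "tz": 0.05, "wx": 0, "wy": 0, "wz": -0.46, "claw": 0}, {"tx": -0.82, "ty": -0.77, "tz": 0.05, "wx": 0, "wy": 0, "wz": -0.46, "claw": 0}]'

```text
clock: 3.2
eef_pos: [524.7, 24.8, 297.4]
tool_rot: [3.141, 0.0, -2.732]
force: [-0.8, 0.4, -0.1]
width: 85.5
gripper_force: 0.0
```

```bash
python3 -c "
from h import *
go(523,20,211,113)
p=ctrl.get_image('scene'); save(p,'s2')"
```

```text
t [ 0.012 -0.013  0.288] w [0.    0.    0.005] pos [524.7  24.8 297.4] yang 113.5 F [-0.8  0.4 -0.1] W 85.5 gf 0.0 q [-0.15  0.38  0.06  1.78 -0.03  0.99  1.91] t 3.2
```

Request:
jog_arm --plan '[{"tx": 0.012, "ty": -0.013, "tz": 0.08, "wx": 0, "wy": 0, "wz": 0, "claw": 0}, {"tx": 0.012, "ty": -0.013, "tz": 0.16, "wx": 0, "wy": 0, "wz": 0, "claw": 0}, {"tx": 0.012, "ty": -0.013, "tz": 0.23, "wx": 0, "wy": 0, "wz": 0, "claw": 0}, {"tx": 0.012, "ty": -0.013, "tz": 0.285, "wx": 0, "wy": 0, "wz": 0, "claw": 0}, {"tx": 0.012, "ty": -0.013, "tz": 0.285, "wx": 0, "wy": 0, "wz": 0, "claw": 0}, {"tx": 0.012, "ty": -0.013, "tz": 0.285, "wx": 0, "wy": 0, "wz": 0, "claw": 0}, {"tx": 0.012, "ty": -0.013, "tz": 0.285, "wx": 0, "wy": 0, "wz": 0, "claw": 0}]'

```text
clock: 3.95
eef_pos: [524.1, 18.4, 212.9]
tool_rot: [-3.141, 0.002, -2.734]
force: [-0.0, -0.8, 0.2]
width: 85.3
gripper_force: 0.0
```

```bash
python3 -c "
from h import *
go(523,20,211,113)"
```

```text
t [0.001 0.006 0.006] w [-0.     0.001  0.004] pos [524.1  18.4 212.9] yang 113.3 F [-0.  -0.8  0.2] W 85.3 gf 0.0 q [-0.13  0.47  0.06  1.89 -0.04  0.78  1.93] t 3.95
```

Request:
jog_arm --plan '[{"tx": 0, "ty": 0, "tz": 0, "wx": 0, "wy": 0, "wz": 0, "claw": 0.5}, {"tx": 0, "ty": 0, "tz": 0, "wx": 0, "wy": 0, "wz": 0, "claw": 0.7}, {"tx": 0, "ty": 0, "tz": 0, "wx": 0, "wy": 0, "wz": 0, "claw": 1}, {"tx": 0, "ty": 0, "tz": 0, "wx": 0, "wy": 0, "wz": 0, "claw": 1}, {"tx": 0, "ty": 0, "tz": 0, "wx": 0, "wy": 0, "wz": 0, "claw": 1}, {"tx": 0, "ty": 0, "tz": 0, "wx": 0, "wy": 0, "wz": 0, "claw": 1}, {"tx": 0, "ty": 0, "tz": 0, "wx": 0, "wy": 0, "wz": 0, "claw": 1}, {"tx": 0, "ty": 0, "tz": 0, "wx": 0, "wy": 0, "wz": 0, "claw": 1}]'

```text
clock: 4.75
eef_pos: [523.3, 18.4, 212.0]
tool_rot: [3.141, 0.0, -2.735]
force: [-1.1, 1.8, 4.2]
width: 21.3
gripper_force: 61.0
```

Request:
jog_arm --plan '[{"tx": 0, "ty": 0, "tz": -0.02, "wx": 0, "wy": 0, "wz": 0, "claw": 1}, {"tx": 0, "ty": 0, "tz": -0.05, "wx": 0, "wy": 0, "wz": 0, "claw": 1}, {"tx": 0, "ty": 0, "tz": -0.09, "wx": 0, "wy": 0, "wz": 0, "claw": 1}, {"tx": 0, "ty": 0, "tz": -0.14, "wx": 0, "wy": 0, "wz": 0, "claw": 1}, {"tx": 0, "ty": 0, "tz": -0.19, "wx": 0, "wy": 0, "wz": 0, "claw": 1}, {"tx": 0, "ty": 0, "tz": -0.24, "wx": 0, "wy": 0, "wz": 0, "claw": 1}, {"tx": 0, "ty": 0, "tz": -0.29, "wx": 0, "wy": 0, "wz": 0, "claw": 1}, {"tx": 0, "ty": 0, "tz": -0.34, "wx": 0, "wy": 0, "wz": 0, "claw": 1}, {"tx": 0, "ty": 0, "tz": -0.38, "wx": 0, "wy": 0, "wz": 0, "claw": 1}, {"tx": 0, "ty": 0, "tz": -0.4, "wx": 0, "wy": 0, "wz": 0, "claw": 1}, {"tx": 0, "ty": 0, "tz": -0.4, "wx": 0, "wy": 0, "wz": 0, "claw": 1}]'

```text
clock: 5.85
eef_pos: [523.7, 18.0, 332.7]
tool_rot: [-3.141, 0.002, -2.735]
force: [0.1, -0.1, -6.6]
width: 21.0
gripper_force: 59.7
```

```bash
python3 -c "
from h import *
go(545,-338.5,335,80)
p=ctrl.get_image('scene'); P=pts(p)
q=trim(box(P,400,640,-80,110,205,220)); print(rect(q))
for n,T in (('scene',p),('top',ctrl.get_image('top'))):
  P=pts(T); q=box(P,460,590,-40,80,28,45); print(n,len(q), rect(trim(q)) if len(q)>10 else '')
save(p,'s3')"
```

```text
t [ 0.405 -1.119 -0.008] w [-0.     0.001  0.37 ] pos [523.7  18.  332.7] yang 113.3 F [ 0.1 -0.1 -6.6] W 21.0 gf 59.7 q [-0.14  0.34  0.07  1.73 -0.03  1.08  1.92] t 5.85
(array([557.9,  29. ]), array([139.7,  67.4]), np.float32(110.2))
scene 200 (array([521.6,  19.1]), array([61.8, 26.6]), np.float32(105.8))
top 0
```

View pics/s3.png

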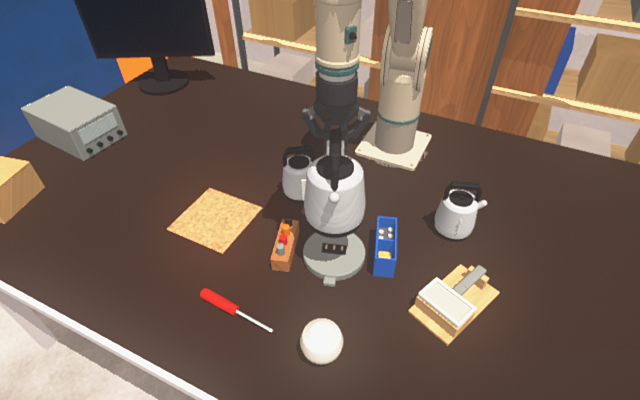

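Request:
jog_arm --plan '[{"tx": 0.015, "ty": -0.03, "tz": 0, "wx": 0, "wy": 0, "wz": 0, "claw": 1}, {"tx": 0.04, "ty": -0.1, "tz": 0, "wx": 0, "wy": 0, "wz": 0, "claw": 1}, {"tx": 0.07, "ty": -0.19, "tz": 0, "wx": 0, "wy": 0, "wz": 0, "claw": 1}, {"tx": 0.1, "ty": -0.28, "tz": 0, "wx": 0, "wy": 0, "wz": 0, "claw": 1}, {"tx": 0.13, "ty": -0.37, "tz": 0, "wx": 0, "wy": 0, "wz": 0, "claw": 1}, {"tx": 0.165, "ty": -0.46, "tz": 0, "wx": 0, "wy": 0, "wz": 0, "claw": 1}, {"tx": 0.2, "ty": -0.55, "tz": 0, "wx": 0, "wy": 0, "wz": 0, "claw": 1}, {"tx": 0.23, "ty": -0.64, "tz": 0, "wx": 0, "wy": 0, "wz": 0, "claw": 1}, {"tx": 0.26, "ty": -0.72, "tz": 0, "wx": 0, "wy": 0, "wz": 0, "claw": 1}, {"tx": 0.28, "ty": -0.78, "tz": 0, "wx": 0, "wy": 0, "wz": 0, "claw": 1}, {"tx": 0.29, "ty": -0.8, "tz": 0, "wx": 0, "wy": 0, "wz": 0, "claw": 1}, {"tx": 0.29, "ty": -0.8, "tz": 0, "wx": 0, "wy": 0, "wz": 0, "claw": 1}]'

```text
clock: 7.15
eef_pos: [537.3, -238.1, 331.0]
tool_rot: [3.141, -0.002, -2.737]
force: [0.7, 1.2, -6.9]
width: 21.0
gripper_force: 59.8
```

```bash
python3 -c "
from h import *
go(545,-338.5,335,80)"
```

```text
t [ 0.108 -0.318 -0.013] w [ 0.    -0.001  0.368] pos [ 537.3 -238.1  331. ] yang 113.2 F [ 0.7  1.2 -6.9] W 21.0 gf 59.8 q [ 0.28  0.45  0.14  1.56 -0.07  1.14  2.41] t 7.15
```

Request:
jog_arm --plan '[{"tx": 0.02, "ty": -0.05, "tz": 0, "wx": 0, "wy": 0, "wz": 0.04, "claw": 1}, {"tx": 0.05, "ty": -0.12, "tz": 0.02, "wx": 0, "wy": 0, "wz": 0.1, "claw": 1}, {"tx": 0.07, "ty": -0.2, "tz": 0.06, "wx": 0, "wy": 0, "wz": 0.17, "claw": 1}, {"tx": 0.09, "ty": -0.26, "tz": 0.1, "wx": 0, "wy": 0, "wz": 0.24, "claw": 1}, {"tx": 0.1, "ty": -0.3, "tz": 0.15, "wx": 0, "wy": 0, "wz": 0.3, "claw": 1}, {"tx": 0.108, "ty": -0.318, "tz": 0.2, "wx": 0, "wy": 0, "wz": 0.35, "claw": 1}, {"tx": 0.108, "ty": -0.318, "tz": 0.25, "wx": 0, "wy": 0, "wz": 0.368, "claw": 1}, {"tx": 0.108, "ty": -0.318, "tz": 0.29, "wx": 0, "wy": 0, "wz": 0.368, "claw": 1}, {"tx": 0.108, "ty": -0.318, "tz": 0.32, "wx": 0, "wy": 0, "wz": 0.368, "claw": 1}, {"tx": 0.108, "ty": -0.318, "tz": 0.34, "wx": 0, "wy": 0, "wz": 0.368, "claw": 1}, {"tx": 0.108, "ty": -0.318, "tz": 0.34, "wx": 0, "wy": 0, "wz": 0.368, "claw": 1}, {"tx": 0.108, "ty": -0.318, "tz": 0.34, "wx": 0, "wy": 0, "wz": 0.368, "claw": 1}]'

```text
clock: 8.35
eef_pos: [546.7, -337.3, 230.3]
tool_rot: [-3.141, 0.001, 2.971]
force: [0.5, -0.4, -6.7]
width: 21.0
gripper_force: 59.8
```

```bash
python3 -c "
from h import *
go(545,-338.5,194,80)
for n in ('scene','top'):
    p=ctrl.get_image(n);P=pts(p)
    # strip: raised points
    q=trim(box(P,455,590,-50,90,29,45),3); print(n,'strip',len(q),rect(q),np.median(q[:,2]))
    q=trim(box(P,430,620,-75,110,15,27),3); print('plate',rect(q),np.median(q[:,2]))
    save(p,'m_'+n)
    i=p['img']; a=i[230:300,290:380] if n=='scene' else i[170:260,270:380]
    globals()['c_'+n]=cv2.resize(a[:,:,::-1],(396,360),interpolation=cv2.INTER_CUBIC)
cv2.imwrite('pics/strip.png',np.hstack([c_scene,c_top]))
"
```

```text
t [ 0.005 -0.005  0.121] w [-0.     0.001  0.002] pos [ 546.7 -337.3  230.3] yang 80.2 F [ 0.5 -0.4 -6.7] W 21.0 gf 59.8 q [ 0.35  0.63  0.27  1.55 -0.19  0.99  2.08] t 8.35
scene strip 195 (array([523.1,  19.2]), array([61.2, 26.9]), np.float32(109.2)) 33.34336780828755
plate (array([528.8,  11.2]), array([175.4, 174.3]), np.float32(92.6)) 21.131631037638613
top strip 199 (array([519.5,  19.3]), array([61.6, 27. ]), np.float32(108.9)) 33.73427108419446
plate (array([520.6,  19.9]), array([158., 158.]), np.float32(64.1)) 21.475573236406717
```

View pics/strip.png

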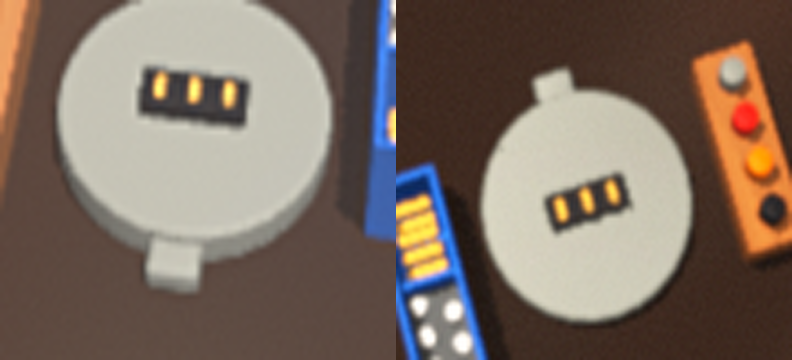

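The strip shows at scene crop centre (195,97) and top crop (588,203). It measures (521,19), with its y axis at 109°. Now I'll lower the kettle onto the mat.

Request:
jog_arm --plan '[{"tx": 0.005, "ty": -0.005, "tz": 0.03, "wx": 0, "wy": 0, "wz": 0, "claw": 1}, {"tx": 0.005, "ty": -0.005, "tz": 0.065, "wx": 0, "wy": 0, "wz": 0, "claw": 1}, {"tx": 0.005, "ty": -0.005, "tz": 0.09, "wx": 0, "wy": 0, "wz": 0, "claw": 1}, {"tx": 0.005, "ty": -0.005, "tz": 0.105, "wx": 0, "wy": 0, "wz": 0, "claw": 1}, {"tx": 0.005, "ty": -0.005, "tz": 0.112, "wx": 0, "wy": 0, "wz": 0, "claw": 1}, {"tx": 0.005, "ty": -0.005, "tz": 0.117, "wx": 0, "wy": 0, "wz": 0, "claw": 1}, {"tx": 0.005, "ty": -0.005, "tz": 0.12, "wx": 0, "wy": 0, "wz": 0, "claw": 1}, {"tx": 0.005, "ty": -0.005, "tz": 0.12, "wx": 0, "wy": 0, "wz": 0, "claw": 1}, {"tx": 0.005, "ty": -0.005, "tz": 0.12, "wx": 0, "wy": 0, "wz": 0, "claw": 1}]'

```text
clock: 9.35
eef_pos: [544.8, -338.5, 194.1]
tool_rot: [-3.141, 0.001, 2.97]
force: [-0.4, 0.2, -4.7]
width: 21.0
gripper_force: 59.9
```

```bash
python3 -c "
from h import *
go(545,-338.5,192,80)"
```

```text
t [-0.001  0.     0.007] w [-0.     0.     0.002] pos [ 544.8 -338.5  194.1] yang 80.2 F [-0.4  0.2 -4.7] W 21.0 gf 59.9 q [ 0.36  0.67  0.26  1.59 -0.2   0.91  2.09] t 9.35
```

Request:
jog_arm --plan '[{"tx": 0, "ty": 0, "tz": 0.003, "wx": 0, "wy": 0, "wz": 0, "claw": 1}, {"tx": 0, "ty": 0, "tz": 0.005, "wx": 0, "wy": 0, "wz": 0, "claw": 1}, {"tx": 0, "ty": 0, "tz": 0.005, "wx": 0, "wy": 0, "wz": 0, "claw": 1}]'

```text
clock: 9.65
eef_pos: [545.2, -338.4, 194.0]
tool_rot: [-3.142, 0.002, 2.97]
force: [-0.7, 2.6, 5.3]
width: 21.1
gripper_force: 61.5
```

Contact confirmed, so I'll release gradually and rise.

Request:
jog_arm --plan '[{"tx": 0, "ty": 0, "tz": 0, "wx": 0, "wy": 0, "wz": 0, "claw": 0.7}, {"tx": 0, "ty": 0, "tz": 0, "wx": 0, "wy": 0, "wz": 0, "claw": 0.5}, {"tx": 0, "ty": 0, "tz": 0, "wx": 0, "wy": 0, "wz": 0, "claw": 0.2}, {"tx": 0, "ty": 0, "tz": 0, "wx": 0, "wy": 0, "wz": 0, "claw": 0}, {"tx": 0, "ty": 0, "tz": 0, "wx": 0, "wy": 0, "wz": 0, "claw": 0}, {"tx": 0, "ty": 0, "tz": 0, "wx": 0, "wy": 0, "wz": 0, "claw": 0}, {"tx": 0, "ty": 0, "tz": -0.05, "wx": 0, "wy": 0, "wz": 0, "claw": 0}, {"tx": 0, "ty": 0, "tz": -0.15, "wx": 0, "wy": 0, "wz": 0, "claw": 0}, {"tx": 0, "ty": 0, "tz": -0.25, "wx": 0, "wy": 0, "wz": 0, "claw": 0}, {"tx": 0, "ty": 0, "tz": -0.3, "wx": 0, "wy": 0, "wz": 0, "claw": 0}, {"tx": 0, "ty": 0, "tz": -0.3, "wx": 0, "wy": 0, "wz": 0, "claw": 0}]'

```text
clock: 10.75
eef_pos: [545.8, -339.5, 284.9]
tool_rot: [-3.14, 0.005, 2.97]
force: [0.1, -0.7, 0.0]
width: 85.2
gripper_force: 0.0
```

```bash
python3 -c "
from h import *
go(491,346.6,290,68)
for n in ('scene','top'):
    p=ctrl.get_image(n);P=pts(p)
    q=trim(box(P,440,650,-440,-230,216,226),3); print(n,'bar',len(q),rect(q),np.median(q[:,2])) if len(q) else 0
    if n=='scene': save(p,'placed')
"
```

```text
t [ 0.57   2.222 -0.024] w [-0.001  0.003  0.135] pos [ 545.8 -339.5  284.9] yang 80.2 F [ 0.1 -0.7  0. ] W 85.2 gf 0.0 q [ 0.34  0.58  0.29  1.48 -0.18  1.1   2.06] t 10.75
scene bar 250 (array([ 544.6, -335.2]), array([90.4, 23.4]), np.float32(169.2)) 221.82596999472742
top bar 296 (array([ 540.9, -336. ]), array([92.9, 23.4]), np.float32(170.7)) 222.0627903415227
```

View pics/placed.png

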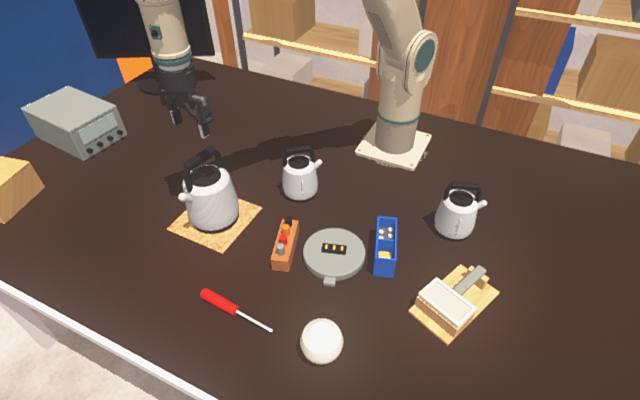

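The kettle stands upright at about (543,-336), and the mat centre is at (545,-338), so the placing is good. Next is the magnifier.

Request:
jog_arm --plan '[{"tx": 0.24, "ty": 0.95, "tz": -0.02, "wx": 0, "wy": 0, "wz": 0, "claw": 0}, {"tx": 0.24, "ty": 0.95, "tz": -0.02, "wx": 0, "wy": 0, "wz": 0, "claw": 0}, {"tx": 0.24, "ty": 0.95, "tz": -0.02, "wx": 0, "wy": 0, "wz": 0, "claw": 0}, {"tx": 0.24, "ty": 0.95, "tz": -0.02, "wx": 0, "wy": 0, "wz": 0, "claw": 0}, {"tx": 0.24, "ty": 0.95, "tz": -0.02, "wx": 0, "wy": 0, "wz": 0, "claw": 0}, {"tx": 0.24, "ty": 0.95, "tz": -0.02, "wx": 0, "wy": 0, "wz": 0, "claw": 0}]'

```text
clock: 11.45
eef_pos: [520.8, -42.4, 286.8]
tool_rot: [3.141, -0.003, 2.972]
force: [1.5, 0.1, -0.1]
width: 85.4
gripper_force: 0.0
```

Request:
jog_arm --plan '[{"tx": 0.24, "ty": 0.95, "tz": 0, "wx": 0, "wy": 0, "wz": 0, "claw": 0}, {"tx": 0.24, "ty": 0.95, "tz": 0, "wx": 0, "wy": 0, "wz": 0, "claw": 0}, {"tx": 0.24, "ty": 0.95, "tz": 0, "wx": 0, "wy": 0, "wz": 0, "claw": 0}, {"tx": 0.24, "ty": 0.95, "tz": 0, "wx": 0, "wy": 0, "wz": 0, "claw": 0}, {"tx": 0.24, "ty": 0.95, "tz": 0, "wx": 0, "wy": 0, "wz": 0, "claw": 0}, {"tx": 0.24, "ty": 0.95, "tz": 0, "wx": 0, "wy": 0, "wz": 0, "claw": 0}, {"tx": 0.24, "ty": 0.95, "tz": 0, "wx": 0, "wy": 0, "wz": 0, "claw": 0}, {"tx": 0.24, "ty": 0.95, "tz": 0, "wx": 0, "wy": 0, "wz": 0, "claw": 0}]'

```text
clock: 12.25
eef_pos: [498.6, 248.5, 286.5]
tool_rot: [-3.139, -0.002, 2.973]
force: [0.8, -0.8, 0.1]
width: 85.3
gripper_force: 0.0
```

```bash
python3 -c "
from h import *
go(491,346.6,130,68)"
```

```text
t [0.079 0.319 0.521] w [-0.002 -0.001  0.137] pos [498.6 248.5 286.5] yang 80.4 F [ 0.8 -0.8  0.1] W 85.3 gf 0.0 q [-0.66  0.44  0.21  1.71 -0.11  1.    1.  ] t 12.25
```

Request:
jog_arm --plan '[{"tx": 0.079, "ty": 0.319, "tz": 0.2, "wx": 0, "wy": 0, "wz": 0.137, "claw": 0}, {"tx": 0.079, "ty": 0.319, "tz": 0.3, "wx": 0, "wy": 0, "wz": 0.137, "claw": 0}, {"tx": 0.079, "ty": 0.319, "tz": 0.52, "wx": 0, "wy": 0, "wz": 0.137, "claw": 0}, {"tx": 0.079, "ty": 0.319, "tz": 0.52, "wx": 0, "wy": 0, "wz": 0.137, "claw": 0}, {"tx": 0.079, "ty": 0.319, "tz": 0.52, "wx": 0, "wy": 0, "wz": 0.137, "claw": 0}, {"tx": 0.079, "ty": 0.319, "tz": 0.52, "wx": 0, "wy": 0, "wz": 0.137, "claw": 0}, {"tx": 0.079, "ty": 0.319, "tz": 0.52, "wx": 0, "wy": 0, "wz": 0.137, "claw": 0}, {"tx": 0.079, "ty": 0.319, "tz": 0.52, "wx": 0, "wy": 0, "wz": 0.137, "claw": 0}]'

```text
clock: 13.05
eef_pos: [494.9, 345.6, 135.1]
tool_rot: [3.138, 0.003, 2.753]
force: [-0.8, 0.1, -0.1]
width: 85.0
gripper_force: 0.0
```

```bash
python3 -c "
from h import *
go(491,346.6,33,67.8)
p=ctrl.get_image('scene');P=pts(p)
q=trim(box(P,400,680,220,420,45,64)); print(rect(q))
cv2.imwrite('pics/grasp.png',cv2.resize(p['img'][190:350,400:540,::-1],None,fx=3.5,fy=3.5))"
```

```text
t [ 0.014 -0.003  0.34 ] w [ 0.002  0.002 -0.001] pos [494.9 345.6 135.1] yang 67.7 F [-0.8  0.1 -0.1] W 85.0 gf 0.0 q [-0.79  0.69  0.21  1.75 -0.2   0.72  0.71] t 13.05
(array([523.2, 335.8]), array([173.4, 111.5]), np.float32(156.3))
```

View pics/grasp.png

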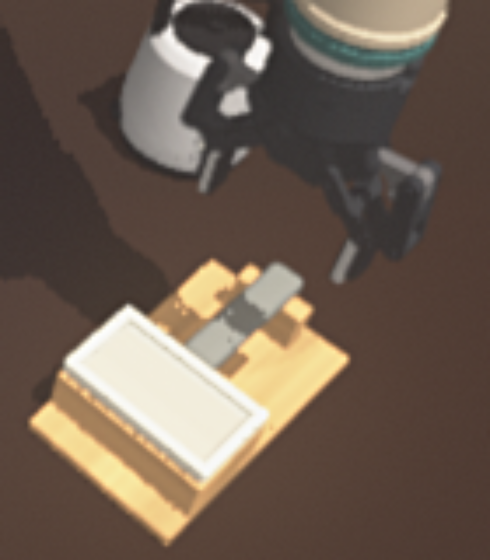

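Request:
jog_arm --plan '[{"tx": 0.014, "ty": -0.003, "tz": 0.1, "wx": 0.002, "wy": 0.002, "wz": 0, "claw": 0}, {"tx": 0.014, "ty": -0.003, "tz": 0.18, "wx": 0.002, "wy": 0.002, "wz": 0, "claw": 0}, {"tx": 0.014, "ty": -0.003, "tz": 0.2, "wx": 0.002, "wy": 0.002, "wz": 0, "claw": 0}, {"tx": 0.014, "ty": -0.003, "tz": 0.2, "wx": 0.002, "wy": 0.002, "wz": 0, "claw": 0}]'

```text
clock: 13.5
eef_pos: [488.8, 346.5, 72.6]
tool_rot: [-3.138, -0.003, 2.755]
force: [-0.4, -0.2, 0.6]
width: 85.2
gripper_force: 0.0
```

```bash
python3 -c "
from h import *
go(491,346.6,33,67.8)"
```

```text
t [-0.007  0.003  0.132] w [-0.002 -0.002  0.   ] pos [488.8 346.5  72.6] yang 67.8 F [-0.4 -0.2  0.6] W 85.2 gf 0.0 q [-0.78  0.77  0.18  1.79 -0.23  0.6   0.73] t 13.5
```

Request:
jog_arm --plan '[{"tx": -0.004, "ty": 0, "tz": 0.06, "wx": -0.001, "wy": -0.001, "wz": 0, "claw": 0}, {"tx": -0.004, "ty": 0, "tz": 0.11, "wx": -0.001, "wy": -0.001, "wz": 0, "claw": 0}, {"tx": -0.004, "ty": 0, "tz": 0.132, "wx": -0.001, "wy": -0.001, "wz": 0, "claw": 0}, {"tx": -0.004, "ty": 0, "tz": 0.132, "wx": -0.001, "wy": -0.001, "wz": 0, "claw": 0}, {"tx": -0.004, "ty": 0, "tz": 0.132, "wx": -0.001, "wy": -0.001, "wz": 0, "claw": 0}, {"tx": -0.004, "ty": 0, "tz": 0.132, "wx": -0.001, "wy": -0.001, "wz": 0, "claw": 0}]'

```text
clock: 14.1
eef_pos: [490.1, 346.6, 33.4]
tool_rot: [-3.141, -0.001, 2.755]
force: [-1.0, -0.6, -0.4]
width: 85.2
gripper_force: 0.0
```

```bash
python3 -c "
from h import *
go(491,346.6,33,67.8)"
```

```text
t [-0.003  0.001  0.001] w [-0.    -0.001  0.001] pos [490.1 346.6  33.4] yang 67.9 F [-1.  -0.6 -0.4] W 85.2 gf 0.0 q [-0.76  0.83  0.16  1.8  -0.24  0.53  0.74] t 14.1
```

Request:
jog_arm --plan '[{"tx": 0, "ty": 0, "tz": 0, "wx": 0, "wy": 0, "wz": 0, "claw": 0.5}, {"tx": 0, "ty": 0, "tz": 0, "wx": 0, "wy": 0, "wz": 0, "claw": 0.7}, {"tx": 0, "ty": 0, "tz": 0, "wx": 0, "wy": 0, "wz": 0, "claw": 1}, {"tx": 0, "ty": 0, "tz": 0, "wx": 0, "wy": 0, "wz": 0, "claw": 1}, {"tx": 0, "ty": 0, "tz": 0, "wx": 0, "wy": 0, "wz": 0, "claw": 1}, {"tx": 0, "ty": 0, "tz": 0, "wx": 0, "wy": 0, "wz": 0, "claw": 1}, {"tx": 0, "ty": 0, "tz": 0, "wx": 0, "wy": 0, "wz": 0, "claw": 1}, {"tx": 0, "ty": 0, "tz": 0, "wx": 0, "wy": 0, "wz": 0, "claw": 1}]'

```text
clock: 14.9
eef_pos: [489.8, 346.5, 33.0]
tool_rot: [-3.141, -0.001, 2.755]
force: [-0.4, -0.2, 4.4]
width: 23.2
gripper_force: 59.2
```

Request:
jog_arm --plan '[{"tx": 0, "ty": 0, "tz": -0.02, "wx": 0, "wy": 0, "wz": 0, "claw": 1}, {"tx": 0, "ty": 0, "tz": -0.05, "wx": 0, "wy": 0, "wz": 0, "claw": 1}, {"tx": 0, "ty": 0, "tz": -0.1, "wx": 0, "wy": 0, "wz": 0, "claw": 1}, {"tx": 0, "ty": 0, "tz": -0.17, "wx": 0, "wy": 0, "wz": 0, "claw": 1}, {"tx": 0, "ty": 0, "tz": -0.24, "wx": 0, "wy": 0, "wz": 0, "claw": 1}, {"tx": 0, "ty": 0, "tz": -0.31, "wx": 0, "wy": 0, "wz": 0, "claw": 1}, {"tx": 0, "ty": 0, "tz": -0.38, "wx": 0, "wy": 0, "wz": 0, "claw": 1}, {"tx": 0, "ty": 0, "tz": -0.45, "wx": 0, "wy": 0, "wz": 0, "claw": 1}, {"tx": 0, "ty": 0, "tz": -0.49, "wx": 0, "wy": 0, "wz": 0, "claw": 1}, {"tx": 0, "ty": 0, "tz": -0.5, "wx": 0, "wy": 0, "wz": 0, "claw": 1}, {"tx": 0, "ty": 0, "tz": -0.5, "wx": 0, "wy": 0, "wz": 0, "claw": 1}, {"tx": 0, "ty": 0, "tz": -0.5, "wx": 0, "wy": 0, "wz": 0, "claw": 1}]'

```text
clock: 16.1
eef_pos: [489.3, 346.1, 181.8]
tool_rot: [-3.139, -0.003, 2.755]
force: [-0.9, -0.3, -1.9]
width: 23.1
gripper_force: 58.8
```

```bash
cat >> h.py <<'E'
def lens(cx,cy,z,pr=True):
    "white frame near cx,cy above height z: corners/centre/angle, plane tilt, in world and in tool frame"
    s=ctrl.read_state(); T=R.from_euler('xyz',s["tool_rot"])
    for n in ("scene","top"):
        p=ctrl.get_image(n);P=pts(p); w=p["img"].astype(int).min(-1)>165
        q=box(np.where(w[...,None],P,np.nan),cx-75,cx+75,cy-75,cy+75,z-12,z+25)
        if len(q)<30: print(n,"none",len(q)); continue
        q=trim(q,3); c,sz,a=rect(q); A=np.c_[q[:,:2]-c,np.ones(len(q))]; k=np.linalg.lstsq(A,q[:,2],rcond=None)[0]
        print(n,len(q),c,sz,a,"plane z",round(k[2],1),"tilt deg",np.round(np.degrees(k[:2]),1),"tool",np.round(T.inv().apply(np.r_[c,k[2]]-s["eef_pos"]),1))
    return s
E
python3 -c "
from h import *
# expected lens position in the tool frame
s=ctrl.read_state();T=R.from_euler('xyz',s['tool_rot']);a=np.radians(-22.2)
e=s['eef_pos']+np.r_[85*np.cos(a),85*np.sin(a),19]; print('exp',e)
lens(e[0],e[1],e[2]+7); go(521-85*np.cos(np.radians(19)),19.2-85*np.sin(np.radians(19)),200,109)
p=ctrl.get_image('scene'); save(p,'lift')"
```

```text
exp [567.95962501 313.96411659 200.84442578]
scene 1648 [551.9 321.3] [110.2 103.9] 67.5 plane z 204.0 tilt deg [-1.   0.5] tool [-67.3   0.6 -22.4]
top 1337 [554.9 319.7] [109.1  95.6] 68.2 plane z 203.9 tilt deg [-1.3  0.5] tool [-70.7   0.2 -22.2]
t [-0.295 -1.156 -0.058] w [-0.001 -0.002 -0.457] pos [489.3 346.1 181.6] yang 67.9 F [ 0.2  0.4 -0.7] W 22.7 gf 58.8 q [-0.81  0.62  0.23  1.72 -0.19  0.83  0.69] t 16.2
```

View pics/lift.png

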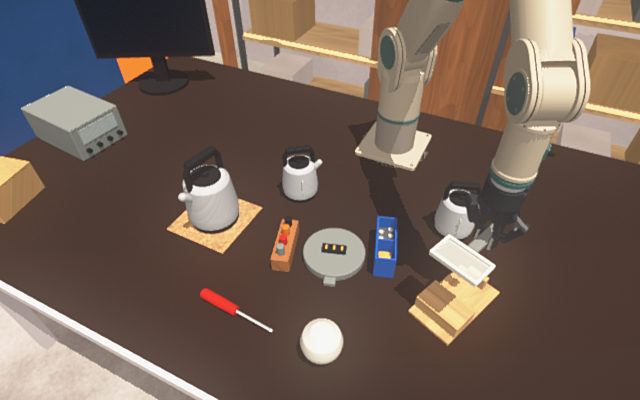

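The magnifier is held with its frame at (463,258) and clear of the stand. I'll carry it over at about 200 mm.

Request:
jog_arm --plan '[{"tx": -0.01, "ty": -0.03, "tz": -0.03, "wx": 0, "wy": 0, "wz": 0, "claw": 1}, {"tx": -0.03, "ty": -0.1, "tz": -0.06, "wx": 0, "wy": 0, "wz": -0.02, "claw": 1}, {"tx": -0.05, "ty": -0.2, "tz": -0.08, "wx": 0, "wy": 0, "wz": -0.05, "claw": 1}, {"tx": -0.08, "ty": -0.3, "tz": -0.08, "wx": 0, "wy": 0, "wz": -0.1, "claw": 1}, {"tx": -0.1, "ty": -0.4, "tz": -0.08, "wx": 0, "wy": 0, "wz": -0.15, "claw": 1}, {"tx": -0.13, "ty": -0.5, "tz": -0.08, "wx": 0, "wy": 0, "wz": -0.2, "claw": 1}, {"tx": -0.15, "ty": -0.6, "tz": -0.08, "wx": 0, "wy": 0, "wz": -0.25, "claw": 1}, {"tx": -0.18, "ty": -0.7, "tz": -0.08, "wx": 0, "wy": 0, "wz": -0.3, "claw": 1}, {"tx": -0.2, "ty": -0.8, "tz": -0.08, "wx": 0, "wy": 0, "wz": -0.34, "claw": 1}, {"tx": -0.22, "ty": -0.86, "tz": -0.08, "wx": 0, "wy": 0, "wz": -0.38, "claw": 1}, {"tx": -0.23, "ty": -0.9, "tz": -0.08, "wx": 0, "wy": 0, "wz": -0.4, "claw": 1}, {"tx": -0.23, "ty": -0.9, "tz": -0.08, "wx": 0, "wy": 0, "wz": -0.4, "claw": 1}]'

```text
clock: 17.45
eef_pos: [451.6, 67.6, 207.5]
tool_rot: [-3.14, -0.003, -2.904]
force: [-0.1, 0.8, -0.9]
width: 23.0
gripper_force: 58.9
```

```bash
python3 -c "
from h import *
go(521.3-86*np.cos(np.radians(19)),19.2-86*np.sin(np.radians(19)),120,109)"
```

```text
t [ 0.097 -0.238  0.292] w [-0.001 -0.002 -0.06 ] pos [451.6  67.6 207.5] yang 103.6 F [-0.1  0.8 -0.9] W 23.0 gf 58.9 q [-0.26  0.39  0.07  2.06 -0.04  0.69  1.64] t 17.45
```

Request:
jog_arm --plan '[{"tx": 0.02, "ty": -0.05, "tz": 0, "wx": 0, "wy": 0, "wz": -0.03, "claw": 1}, {"tx": 0.05, "ty": -0.13, "tz": 0, "wx": 0, "wy": 0, "wz": -0.06, "claw": 1}, {"tx": 0.08, "ty": -0.2, "tz": 0.03, "wx": 0, "wy": 0, "wz": -0.06, "claw": 1}, {"tx": 0.097, "ty": -0.235, "tz": 0.08, "wx": 0, "wy": 0, "wz": -0.06, "claw": 1}, {"tx": 0.097, "ty": -0.238, "tz": 0.14, "wx": 0, "wy": 0, "wz": -0.06, "claw": 1}, {"tx": 0.097, "ty": -0.238, "tz": 0.2, "wx": 0, "wy": 0, "wz": -0.06, "claw": 1}, {"tx": 0.097, "ty": -0.238, "tz": 0.25, "wx": 0, "wy": 0, "wz": -0.06, "claw": 1}, {"tx": 0.097, "ty": -0.238, "tz": 0.28, "wx": 0, "wy": 0, "wz": -0.06, "claw": 1}, {"tx": 0.097, "ty": -0.238, "tz": 0.29, "wx": 0, "wy": 0, "wz": -0.06, "claw": 1}, {"tx": 0.097, "ty": -0.238, "tz": 0.29, "wx": 0, "wy": 0, "wz": -0.06, "claw": 1}, {"tx": 0.097, "ty": -0.238, "tz": 0.29, "wx": 0, "wy": 0, "wz": -0.06, "claw": 1}]'

```text
clock: 18.55
eef_pos: [441.2, -5.8, 120.6]
tool_rot: [-3.141, -0.001, -2.805]
force: [-0.1, 1.0, -0.7]
width: 22.7
gripper_force: 58.9
```

```bash
cat >> h.py <<'E'
def lens2():
    s=ctrl.read_state(); T=R.from_euler('xyz',s["tool_rot"])
    for n in ("scene","top"):
        p=ctrl.get_image(n);P=pts(p); w=(p["img"].astype(int).min(-1)>120)
        L=(P-s["eef_pos"])@T.as_matrix()   # tool frame
        m=(p["depth"]>0)&(L[...,0]<-58)&(L[...,0]>-135)&(abs(L[...,1])<75)&(abs(L[...,2]+26)<12)
        q=trim(L[m],3); c,sz,a=rect(q); hi=np.percentile(q[:,0],.5)
        A=np.c_[q[:,0]+86,q[:,1],np.ones(len(q))]; k=np.linalg.lstsq(A,q[:,2],rcond=None)[0]
        W=T.apply(np.r_[-86 if 0 else c[0],c[1],k[2]])+s["eef_pos"]
        print(n,len(q),"tool c",c,sz,a,"far",round(hi,1),"z top at lens",round(k[2],1),"slope deg",np.round(np.degrees(k[:2]),2),"world",np.round(W,1))
E
python3 -c "
from h import *
lens2(); go(521.3-86*np.cos(np.radians(19)),19.2-86*np.sin(np.radians(19)),46,109)
p=ctrl.get_image('scene'); cv2.imwrite('pics/over.png',cv2.resize(p['img'][150:310,230:440,::-1],None,fx=3.5,fy=3.5))"
```

```text
scene 1006 tool c [-89.5   0.5] [109.9  63. ] 90.2 far -119.8 z top at lens -21.1 slope deg [ 0.37 -0.15] world [525.6  24.2 141.6]
top 315 tool c [-88.1   1.4] [109.   59.7] 89.9 far -117.9 z top at lens -22.5 slope deg [2.16 0.15] world [524.   24.6 143. ]
t [ 0.007 -0.008  0.249] w [-0.    -0.001  0.003] pos [441.2  -5.9 120.7] yang 109.3 F [-0.7  0.1 -2. ] W 23.0 gf 58.9 q [-0.07  0.53  0.03  2.19 -0.04  0.43  1.9 ] t 18.65
```

View pics/over.png

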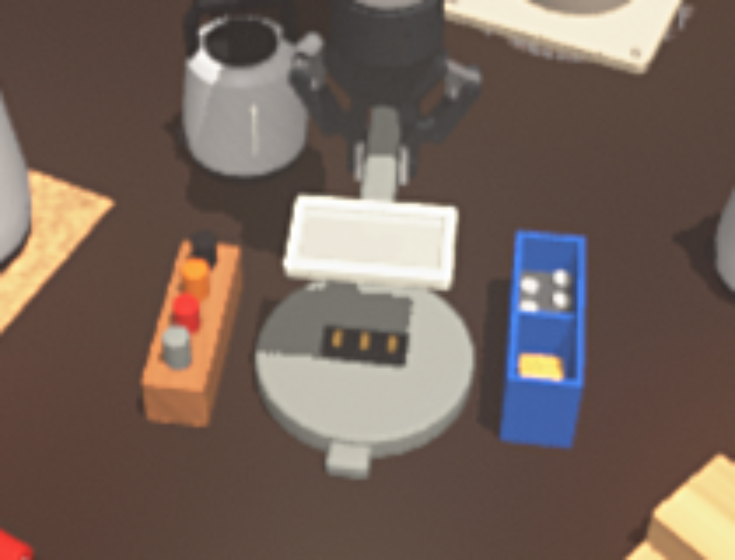

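```bash
python3 -c "
from h import *
s=ctrl.read_state(); T=R.from_euler('xyz',s['tool_rot'])
for n in ('scene','top'):
    L=[]
    for i in range(3):
        p=ctrl.get_image(n); l=(pts(p)-s['eef_pos'])@T.as_matrix(); L.append(l[(p['depth']>0)])
    L=np.concatenate(L); L=L[(abs(L[:,2]+23)<9)&(abs(L[:,1])<60)&(L[:,0]>-125)&(L[:,0]<20)]
    b=lambda x0,x1,y0,y1:(lambda k:(k.sum(),round(float(np.median(L[k,2])),1)))((L[:,0]>x0)&(L[:,0]<x1)&(L[:,1]>y0)&(L[:,1]<y1))
    print(n,'far rim',b(-118,-112,-45,45),'near rim',b(-60,-54,-45,45),'glass',b(-105,-67,-40,40),'left bar',b(-112,-60,-55,-48),'right',b(-112,-60,48,55),'handle',b(-50,-15,-8,8))
    m=(L[:,0]>-105)&(L[:,0]<-67)&(abs(L[:,1])<42); k=np.linalg.lstsq(np.c_[L[m,0]+86,L[m,1],np.ones(m.sum())],L[m,2],rcond=None)[0]; print('glass slope',np.degrees(k[:2]).round(2),k[2].round(1))
"
```

```text
scene far rim (np.int64(388), -23.6) near rim (np.int64(301), -24.1) glass (np.int64(1184), -19.7) left bar (np.int64(124), -24.8) right (np.int64(143), -24.9) handle (np.int64(206), -25.3)
glass slope [-0.13 -0.05] -19.7
top far rim (np.int64(130), -24.9) near rim (np.int64(20), -25.2) glass (np.int64(195), -20.0) left bar (np.int64(18), -25.9) right (np.int64(175), -24.8) handle (np.int64(0), nan)
glass slope [-0.71  0.26] -20.2
  return _methods._mean(a, axis=axis, dtype=dtype,
  ret = ret.dtype.type(ret / rcount)
```

Request:
jog_arm --plan '[{"tx": 0.003, "ty": -0.006, "tz": 0.03, "wx": 0, "wy": 0, "wz": 0.003, "claw": 1}, {"tx": 0.007, "ty": -0.012, "tz": 0.07, "wx": 0, "wy": 0, "wz": 0.003, "claw": 1}, {"tx": 0.007, "ty": -0.012, "tz": 0.12, "wx": 0, "wy": 0, "wz": 0.003, "claw": 1}, {"tx": 0.007, "ty": -0.012, "tz": 0.17, "wx": 0, "wy": 0, "wz": 0.003, "claw": 1}, {"tx": 0.007, "ty": -0.012, "tz": 0.21, "wx": 0, "wy": 0, "wz": 0.003, "claw": 1}, {"tx": 0.007, "ty": -0.012, "tz": 0.235, "wx": 0, "wy": 0, "wz": 0.003, "claw": 1}, {"tx": 0.007, "ty": -0.012, "tz": 0.245, "wx": 0, "wy": 0, "wz": 0.003, "claw": 1}, {"tx": 0.007, "ty": -0.012, "tz": 0.247, "wx": 0, "wy": 0, "wz": 0.003, "claw": 1}, {"tx": 0.007, "ty": -0.012, "tz": 0.247, "wx": 0, "wy": 0, "wz": 0.003, "claw": 1}, {"tx": 0.007, "ty": -0.012, "tz": 0.247, "wx": 0, "wy": 0, "wz": 0.003, "claw": 1}, {"tx": 0.007, "ty": -0.012, "tz": 0.247, "wx": 0, "wy": 0, "wz": 0.003, "claw": 1}]'

```text
clock: 20.1
eef_pos: [440.0, -10.3, 46.2]
tool_rot: [-3.141, -0.002, -2.811]
force: [0.8, -0.8, -0.9]
width: 23.0
gripper_force: 59.0
```

```bash
python3 -c "
from h import *
lens2(); a=np.radians(19); go(521.3-86*np.cos(a)+.3,19.2-86*np.sin(a)-.8,46.3,109)
for n in ('scene','top'):
  p=ctrl.get_image(n);P=pts(p);q=trim(box(P,420,660,-440,-230,216,226),3); print('kettle',rect(q))
p=ctrl.get_image('scene'); save(p,'end')"
```

```text
scene 929 tool c [-89.8   0.5] [110.   63.5] 90.1 far -120.2 z top at lens -21.1 slope deg [ 0.69 -0.13] world [524.8  19.4  67.2]
top 200 tool c [-106.3    9.4] [121.1  52.7] 67.5 far -118.1 z top at lens -23.4 slope deg [ 0.24 -0.09] world [537.5  33.2  69.4]
t [-0.002  0.002 -0.   ] w [-0.    -0.001 -0.   ] pos [440.  -10.2  46.2] yang 109.0 F [ 0.2  0.  -0.3] W 23.1 gf 59.0 q [ 0.02  0.69 -0.08  2.23  0.23  0.24  1.63] t 20.2
kettle (array([ 544.7, -336.1]), array([92.6, 24.2]), np.float32(168.0))
kettle (array([ 541.4, -336.1]), array([94.5, 23.1]), np.float32(170.9))
```

View pics/end.png

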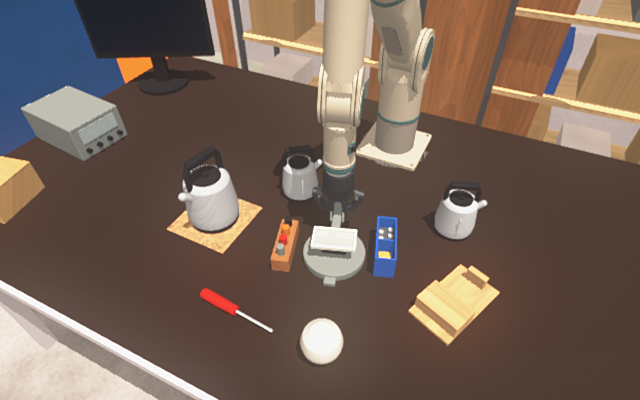

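```bash
python3 -c "
from h import *
s=ctrl.read_state(); print(s['qpos'],s['qd'],s['eef_pos'])
print(ctrl.finish_job())"
```

```text
[ 0.01585525  0.68678218 -0.08353902  2.22835223  0.23218279  0.23623116
  1.62739219] [ 0.00284319  0.00116805 -0.00099796 -0.00078262  0.00260213  0.00120826
 -0.00350603] [439.86611148 -10.0913335   46.08489735]
the job is handed in; nothing more can be done
None
```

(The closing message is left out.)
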